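Slide the chopping board away through the gap

TASK

Free the left-hand side of the cold cooktop: with the fingers, push the chopping board flat along the surface to the right, through the narrow gap between the two white canisters, until its leading end sits squarely against the side of the small wooden box behind them. Only push the board, never lift or tip it; leave the other loose things where they stand, and finish clear of everything.

Things in the scene. Friction and masses are not known exactly. Their poses are not given: they have to be found in the camera images.
- board: the loose brown wooden chopping board, 220 x 340 x 21 mm, about 0.8 kg, lying flat on the cooktop (glass at z = 0). Origin: centre of its underside. Its x axis runs along the 220 mm side and points away from the robot, its y axis along the 340 mm side and points left, away from the gap; it starts up to about 9 degrees askew. It slides with ordinary friction (roughly 3 to 9 N).
- board_far_end (a point): middle of the board's right end face (170 mm against the board's y from its centre), the end towards the gap, half way up its thickness
- board_near_end (a point): middle of the board's left end face (170 mm along the board's y), half way up its thickness
- gap (a point): middle of the gap between the two canisters, at cooktop height. Its y axis points along the passage, leftwards (the board has to go the other way, rightwards, along -y), its x axis to the rear canister. The gap is 232 mm wide, 6 mm more than the board on either side; the board starts 2 to 19 cm nearer the robot than the passage's middle line.
- canister_rear: larger white canister with wooden lid, 102 mm across, 140 mm high, 167 mm from the gap's middle on the far side; stands fast. Origin: centre of its underside.
- canister_front: white canister with wooden lid, 92 mm across, 120 mm high, 162 mm from the gap's middle on the robot's side; stands fast. Origin: centre of its underside.
- stop (a point): point at cooktop height on the middle of the left side of the small wooden lidded box (80 x 107 x 67 mm, stands fast beyond the gap on the worktop, which is 7 mm lower than the cooktop, its 107 mm side along the passage): the face, 70 mm wide, that the board's far end shall meet. It lies on the passage's middle line, 160 mm past the gap's middle, so the board's centre ends 10 mm short of the gap's middle. x and y axes as those of gap.
- tin: food tin, 76 mm wide, 58 high, on the worktop right of the front canister; loose, to be left alone. Origin: centre of its underside.
- timer: white wind-up kitchen timer, 64 mm wide, 56 high, on the worktop right of the front canister; loose, to be left alone. Origin: centre of its underside.
- mill: turned wooden pepper mill, 58 mm wide, 170 high, at the rear of the cooktop; loose, to be left alone. Origin: centre of its underside.
- mug: green and white mug, 78 mm wide (116 over its handle), 101 high, at the left of the cooktop; loose, to be left alone. Origin: centre of its underside.
- jar_a: spice jar with dark lid, 41 mm wide, 105 high, at the rear; loose, to be left alone. Origin: centre of its underside.
- jar_b: spice jar with dark lid, 41 mm wide, 105 high, at the rear; loose, to be left alone. Origin: centre of its underside.
- jar_c: spice jar with dark lid, 41 mm wide, 105 high, on the worktop beside the front canister; loose, to be left alone. Origin: centre of its underside.

How it is judged:
By the outcome, as a careful person would: the job done as asked, in the order asked, and still so for the second after the job is handed in, with the robot touching nothing.
It also fails if it takes over 72 s, if anything falls off the work surface, if the arm or the gripper's body presses on something with over 40 N, if the wrist force passes 120 N, or if a joint passes its speed limit or range.

ROBOT

A 6-joint arm with a two-finger parallel gripper is mounted at the origin on a cart in front of the work surface, level with it; the furniture and walls round the work are solid. World frame = base frame: x ahead of the robot, y to its left, z up, the work surface at z = 0. Lengths are in m, angles in rad, forces in N, time in s.
With the tool pointing down it reaches from about 0.3 to 0.875 m from the base axis. Payload 6.4 kg.
Tool frame: the origin (TCP) lies at the very end of the fingers, on their centre line; the grasp point (between the pads) lies 19 mm behind it; y points along the fingers, x is the direction in which the jaws open and shut, and the axes are right-handed (so a half turn about y gives the same grasp; the last joint's range is limited). The gripper opens to 85 mm and grips with 20 to 120 N. Pads are 22 mm wide; open, the fingers measure 114 mm over their backs; the gripper's body (76 mm by 85 mm) begins 54 mm behind the grasp point. The pads swing forward as they close: fully open they stand 13 mm farther back than shut.
Start: joints at [0.954, 0.181, 1.607, -0, 1.354, -0.206], TCP at [0.23, 0.527, 0.231] pointing down, gripper open.
Joint ranges: [-2.99, 2.99], [-0.89, 2.07], [0.3, 2.58], [-1.14, 4.28], [0, 2.63], [-3.12, 3.12]. Speed limits (rad/s): [2.57, 2.57, 3.01, 3.14, 3.14, 3.14].

INTERFACE

Orientations are given as a unit quaternion [w, x, y, z].
In Python, from cell import env gives the robot as it stands.
- The arm moves only by the shell command python3 -m crank 'ROWS'. ROWS is JSON, a list of rows, each an object of numbers: "tx", "ty", "tz": the shift along the tool's x, y, z in mm; "wx", "wy", "wz": the turn, a rotation vector about the tool's x, y, z in degrees; "fingers": the finger opening in mm, from 0 to 85.4. A call has 1 to 20 rows; each row is the pose to reach, as a shift and turn from the pose measured when the call began, along the tool's axes at that moment; what a row does not reach only later rows make up. A row lasts 1/12 s, in which the tool goes at most 41.7 mm and 7.16 degrees, less where a joint would pass 70% of its speed; a pose out of reach is approached as far as the arm can. A call with a gripper value outside its range is refused whole. The fingers move at their own pace and stop on an object; the grip force is fixed at half the most. Time passes only in rows, so rows that repeat a pose let the fingers close. It gives the time, the measured TCP pose, the force and the opening at its end, in the units of the state.
- env.sense(): the state, without advancing time (a new reading comes with each control period).
- env.grab_frame(name): name is "scene" or "top" or "wrist"; returns a dict with "frame" (480x640x3 uint8, red, green, blue), "vertical_fov" (degrees; the focal length in pixels is half the picture's height over the tangent of half this angle, whatever the lens; pixels are square), "cx", "cy" (the principal point, pixels), "rvec" (rotation vector, rad) and "tvec" (3), from world to camera coordinates, as OpenCV has them. Camera axes: x right, y down, z forward; pixel columns grow to the right and rows downward; lengths in m; the calibration is good to about 2 mm. A picture is of the moment at which its call begins. There is no depth.
- env.sign_off(): hands the job in, once; it reports no verdict.
Trained networks look in the newest picture that a camera, given by its name, has taken for a name from the list of things; names that differ only in an ending like _2 or _b are one class to them, and where a whole thing is asked for, a point or a joint stands for the part that bears it (a point fixed in the world has none). Each returns a list of dicts, best first, with "conf" (0 to 1); they miss things now and then, are a little off and sometimes report something else, mostly with a low value. They report only what shows in the picture. A call takes as long as a camera call.
- env.silhouettes(camera, query): "region" (480x640 bool, what is visible of it) and "rect" ([left, top, right, bottom] in pixels, round what is visible of it).
The state is a dict: "t": time; "joints": joint angles; "qd": joint speeds; "joint_torque": joint torques, N m; "tcp_pos": TCP position; "tcp_rot": TCP orientation; "force": force on the tool from outside, world axes, zero at the start; "moment": the same for the moment, N m; "grip_width": finger opening in m.
Only numpy, scipy, OpenCV 4.12 (cv2) and the standard library are available. Lean on these libraries where they do the work, as an engineer would, in place of code of your own. Each camera call takes 0.05 s, during which the arm holds its last target. There are 200 camera calls.

## Working session

There is one attempt and no reset: what is moved stays moved. The work goes in short steps, Python scripts to look and compute and a shell command to move; the robot and the scene stay as the last step left them, time stands still between calls to the robot, and variables do not carry over. Pictures are saved under pics/ and viewed, about 8 in all and at most 12, crops included, and the job is handed in when it is done.

```bash
ls; mkdir -p pics; cat > h.py <<'E'
import numpy as np, cv2
from cell import env
def cam(name):
    f=env.grab_frame(name); im=f["frame"]; F=240/np.tan(np.radians(f["vertical_fov"])/2)
    K=np.array([[F,0,f["cx"]],[0,F,f["cy"]],[0,0,1]]); R=cv2.Rodrigues(np.array(f["rvec"],float))[0]
    return im,K,R,np.array(f["tvec"],float)
def save(im,n): cv2.imwrite("pics/"+n,im[:,:,::-1])
def back(px,c,z):
    _,K,R,t=c; px=np.atleast_2d(px).astype(float)
    d=(np.linalg.inv(K)@np.c_[px,np.ones(len(px))].T).T@R; o=-R.T@t
    return o+d*((z-o[2])/d[:,2])[:,None]
def proj(P,c):
    _,K,R,t=c; q=(np.atleast_2d(P)@R.T+t)@K.T; return q[:,:2]/q[:,2:]
E
python3 - <<'E'
from h import *
s=env.sense(); print({k:np.round(v,3) for k,v in s.items()})
for n in("scene","top"):
    c=cam(n); save(c[0],n+"0.png"); print(n,-c[2].T@c[3])
    for q in("board","canister_rear","canister_front","stop","tin","timer","mill","mug","jar_a"):
        try:
            for r in env.silhouettes(n,q)[:3]: print(n,q,round(r["conf"],2),np.round(r["rect"]))
        except Exception as e: print(q,e)
E
```

```text
pics
{'t': np.float64(0.0), 'joints': array([ 0.954,  0.182,  1.608,  0.   ,  1.354, -0.206]), 'qd': array([ 0.   ,  0.   ,  0.001, -0.   ,  0.002, -0.001]), 'joint_torque': array([-0.0000e+00, -4.4489e+01, -3.5133e+01, -0.0000e+00,  9.0000e-03,
       -0.0000e+00]), 'tcp_pos': array([0.229, 0.527, 0.23 ]), 'tcp_rot': array([-0.591,  0.592,  0.387, -0.388]), 'force': array([0.92 , 0.168, 0.023]), 'moment': array([ 0.006, -0.02 , -0.016]), 'grip_width': np.float64(0.085)}
scene [-0.24707443 -0.71073234  1.14904979]
scene canister_rear 0.62 [391. 207. 422. 254.]
scene canister_front 0.95 [319. 264. 347. 312.]
scene canister_front 0.53 [354. 324. 386. 356.]
scene canister_front 0.47 [204. 202. 318. 280.]
scene stop 0.79 [404. 278. 450. 327.]
scene tin 0.61 [357. 326. 385. 359.]
scene timer 0.68 [409. 330. 434. 357.]
scene timer 0.58 [341. 311. 363. 341.]
scene mill 0.56 [352. 179. 369. 223.]
scene mug 0.92 [164. 174. 189. 209.]
scene jar_a 0.84 [341. 310. 362. 339.]
scene jar_a 0.6 [321. 174. 332. 202.]
scene jar_a 0.59 [335. 181. 348. 211.]
top [ 0.01720002 -0.08289109  1.50733359]
top board 0.77 [195. 202. 338. 313.]
top canister_rear 0.56 [408. 170. 449. 222.]
top canister_front 0.64 [368. 282. 408. 322.]
top stop 0.67 [458. 257. 508. 305.]
top stop 0.54 [474. 317. 507. 342.]
top timer 0.56 [478. 317. 509. 342.]
top mill 0.68 [354. 151. 372. 192.]
top mug 0.86 [113. 208. 158. 246.]
top jar_a 0.84 [415. 332. 438. 356.]
top jar_a 0.73 [329. 150. 346. 182.]
top jar_a 0.58 [310. 146. 325. 172.]
```

View pics/top0.png

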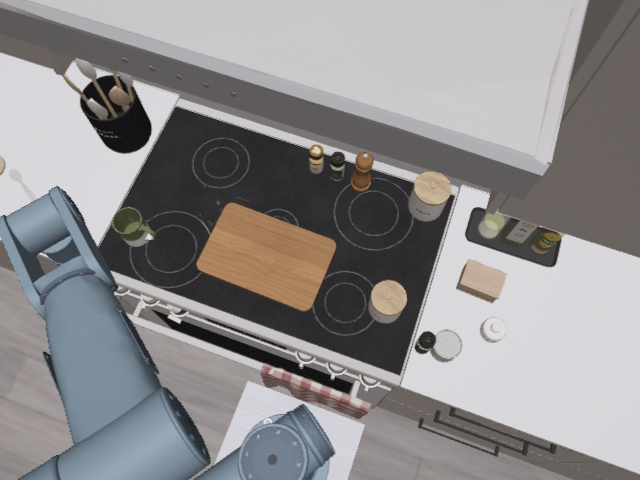

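View pics/scene0.png

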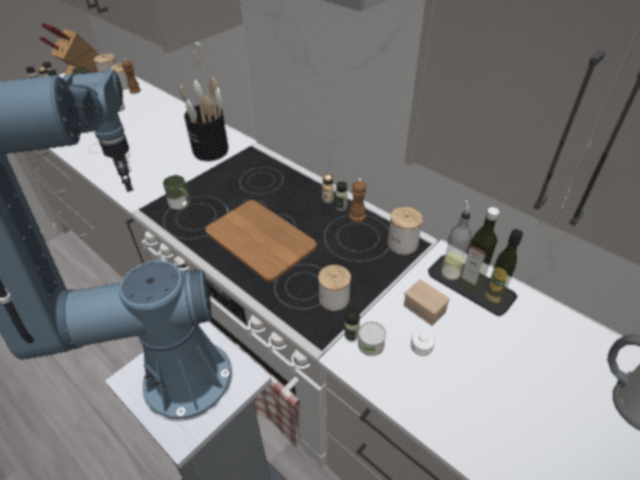

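The top view shows the board at about (267,256), its right end facing lower right. The canisters are at (430,195) and (388,300), and the box is at (483,280). Jars and mill stand at the rear, and the mug is at (132,225). Next I'll fit the models to the silhouettes.

```bash
cat >> h.py <<'E'
from scipy.optimize import least_squares
def box(x,y,a,L,W,z0,z1):  # L along local x, W along local y
    c,s=np.cos(a),np.sin(a)
    return np.array([[x+c*i*L/2-s*j*W/2,y+s*i*L/2+c*j*W/2,z] for i in(-1,1) for j in(-1,1) for z in(z0,z1)])
def cyl(x,y,r,z0,z1):
    t=np.linspace(0,2*np.pi,48); return np.array([[x+r*np.cos(k),y+r*np.sin(k),z] for k in t for z in(z0,z1)])
def fit(model,p0,obs):  # obs: list of (cam, region)
    def cont(m):
        cs,_=cv2.findContours(m.astype(np.uint8),cv2.RETR_EXTERNAL,cv2.CHAIN_APPROX_NONE)
        return max(cs,key=cv2.contourArea)[:,0].astype(float)
    cc=[(c,cont(m)) for c,m in obs]
    def res(p):
        o=[]
        for c,k in cc:
            h=cv2.convexHull((proj(model(p),c)).astype(np.float32))
            o+=[cv2.pointPolygonTest(h,(float(u),float(v)),True)-.5 for u,v in k]
        return np.array(o)
    r=least_squares(res,p0,loss="soft_l1",f_scale=1,x_scale=[.01,.01,.05][:len(p0)],diff_step=1e-4)
    return r.x,np.sqrt(np.mean(np.clip(res(r.x),-3,3)**2))
E
python3 - <<'E'
from h import *
C={n:cam(n) for n in("scene","top")}
print("proj x,y axis top",proj([[0,0,0],[.5,0,0],[.5,.3,0]],C["top"]).round())
S={}
def pick(n,q,px):
    try: rs=env.silhouettes(n,q)
    except Exception: return
    for r in rs:
        if r["region"][px[1],px[0]]: return r["region"]
b0=back([267,256],C["top"],.02)[0]; print(b0)
px={"board":dict(top=(267,256),scene=(260,240)),"canister_rear":dict(top=(430,200),scene=(405,230)),"canister_front":dict(top=(388,300),scene=(334,290)),"stop":dict(top=(483,282),scene=(427,300)),
"tin":dict(top=(446,346),scene=(371,342)),"mug":dict(top=(131,228),scene=(177,192)),"jar_a":dict(top=(427,343),scene=(352,326))}
M={"board":lambda p:box(*p,.22,.34,0,.021),"canister_rear":lambda p:cyl(*p,.051,0,.14),"canister_front":lambda p:cyl(*p,.046,0,.12),"stop":lambda p:box(*p,.08,.107,-.007,.06),
"tin":lambda p:cyl(*p,.038,-.007,.051),"mug":lambda p:cyl(*p,.039,0,.101),"jar_a":lambda p:cyl(*p,.0205,-.007,.098)}
for q in M:
    ob={n:pick(n,q,px[q][n]) for n in C}
    p=back(px[q]["top"],C["top"],.05)[0][:2]
    p=list(p)+([0.] if q in("board","stop") else [])
    for use in(("top",),("scene",),("top","scene")):
        o=[(C[n],ob[n]) for n in use if ob[n] is not None]
        if len(o)==len(use): x,e=fit(M[q],p,o); print(q,use,x.round(4),round(e,2))
E
```

```text
proj x,y axis top [[283. 461.]
 [350. 278.]
 [249. 243.]]
[0.47406026 0.2333037  0.02      ]
board ('top',) [ 0.4788  0.2362 -0.0328] 1.01
board ('scene',) [ 0.4787  0.239  -0.0005] 0.95
board ('top', 'scene') [ 0.4789  0.2368 -0.0327] 0.94
canister_rear ('top',) [ 0.7758 -0.1341] 1.41
canister_rear ('scene',) [ 0.7806 -0.1331] 1.6
canister_rear ('top', 'scene') [ 0.7779 -0.1344] 1.57
canister_front ('top',) [ 0.4504 -0.1151] 1.33
canister_front ('scene',) [ 0.4481 -0.1172] 1.63
canister_front ('top', 'scene') [ 0.4503 -0.1153] 1.45
stop ('top',) [ 0.6055 -0.3381  0.    ] 1.34
stop ('scene',) [ 0.6052 -0.3354  0.    ] 1.51
stop ('top', 'scene') [ 0.605  -0.3372  0.    ] 1.45
tin ('top',) [ 0.4015 -0.2973] 1.57
tin ('scene',) [ 0.4025 -0.2934] 0.59
tin ('top', 'scene') [ 0.4022 -0.2946] 1.18
mug ('top',) [0.4156 0.6039] 1.01
mug ('scene',) [0.4165 0.6112] 0.61
mug ('top', 'scene') [0.4154 0.6052] 0.99
jar_a ('top',) [ 0.3845 -0.2394] 0.9
jar_a ('scene',) [ 0.3836 -0.2384] 0.6
jar_a ('top', 'scene') [ 0.3835 -0.2388] 0.77
```

```bash
cat > m.py <<'E'
from h import *
def gapparts(p):
    x,y,a=p[0],p[1],p[2]-1; ux=np.array([np.cos(a),np.sin(a)]); uy=np.array([-np.sin(a),np.cos(a)]); g=np.array([x,y])
    r=g+.167*ux; f=g-.162*ux; b=g-.2135*uy
    return {"canister_rear":cyl(*r,.051,0,.14),"canister_front":cyl(*f,.046,0,.12),"stop":box(*b,a,.08,.107,-.007,.06)}
def jfit(p0,obs):  # obs list (cam,region,name)
    def cont(m):
        cs,_=cv2.findContours(m.astype(np.uint8),cv2.RETR_EXTERNAL,cv2.CHAIN_APPROX_NONE)
        return max(cs,key=cv2.contourArea)[:,0]
    cc=[(c,cont(m),n) for c,m,n in obs]
    def res(p,per=False):
        P=gapparts(p); o=[]
        for c,k,n in cc:
            h=cv2.convexHull(proj(P[n],c).astype(np.float32))
            o.append(np.array([cv2.pointPolygonTest(h,(float(u),float(v)),True)-.5 for u,v in k]))
        return o if per else np.concatenate(o)
    r=least_squares(res,p0,loss="soft_l1",f_scale=1,x_scale=[.01,.01,.05],diff_step=1e-4)
    return r.x-[0,0,1],[round(float(np.sqrt(np.mean(o**2))),2) for o in res(r.x,True)]
E
python3 - <<'E'
from m import *
C={n:cam(n) for n in("scene","top")}
px={"canister_rear":dict(top=(430,200),scene=(405,230)),"canister_front":dict(top=(388,300),scene=(334,290)),"stop":dict(top=(483,282),scene=(427,300))}
O=[]
for q in px:
  for n in C:
    for r in env.silhouettes(n,q):
      if r["region"][px[q][n][1],px[q][n][0]]: O.append((C[n],r["region"],q)); break
for sel in("top","scene",None):
  o=[k for k in O if sel is None or k[0] is C[sel]]
  print(sel,jfit([.61,-.125,.96],o))
p,_=jfit([.61,-.125,.96],O)
bd=[(C[n],env.silhouettes(n,"board")[0]["region"]) for n in C if env.silhouettes(n,"board")]
bf=lambda p:box(p[0],p[1],p[2]-1,.22,.34,0,.021)
for n,o in(("all",bd),("1st",bd[:1]),("last",bd[-1:])):
    b,e=fit(bf,[.479,.237,.97],o); print(n,(b-[0,0,1]).round(4),e)
b,e=fit(bf,[.479,.237,.97],bd)
im=cv2.resize(C["top"][0],None,fx=4,fy=4,interpolation=cv2.INTER_CUBIC)
P=gapparts(p+[0,0,1]);P["b"]=bf(b)
for v in P.values():
    h=cv2.convexHull(proj(v,C["top"]).astype(np.float32)); cv2.polylines(im,[np.int32(h*4+2)],True,(255,0,0),1)
save(im[140*4:340*4,195*4:515*4][::1,::1][:600*2],"ov0.png")
i=cv2.imread("pics/ov0.png"); cv2.imwrite("pics/ov0.png",cv2.resize(i,(800,500),interpolation=cv2.INTER_AREA))
for n,u in(("jarl",(317,172)),("jarr",(338,178)),("mill",(361,188))): print(n,back(u,C["top"],0)[0].round(3))
E
```

```text
top (array([ 0.61387843, -0.12522231, -0.05316849]), [2.2, 0.95, 1.67])
scene (array([ 0.61596177, -0.12200718, -0.05770752]), [2.24, 2.52, 0.82])
None (array([ 0.61365083, -0.12436758, -0.05220172]), [2.08, 2.22, 2.35, 0.95, 1.02, 1.65])
all [ 0.4784  0.2366 -0.0319] 0.7552699489938263
1st [ 0.4786  0.2369 -0.0348] 0.6473078580327327
last [ 0.4783  0.2365 -0.0309] 0.8137783164693474
jarl [0.777 0.198 0.   ]
jarr [0.78  0.133 0.   ]
mill [0.772 0.058 0.   ]
```

View pics/ov0.png

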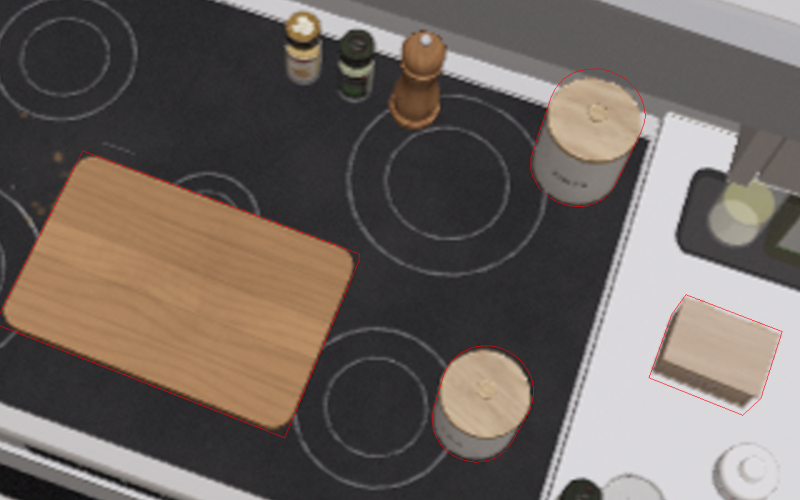

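The board and front canister fit well. The rear canister and the box's lower left side are off by a few mm, so I'll recheck them with the wrist camera later. Next is a helper that turns target poses into rows.

```bash
cat >> h.py <<'E'
from scipy.spatial.transform import Rotation as Ro
def cur():
    s=env.sense(); q=s["tcp_rot"]; return s,np.array(s["tcp_pos"]),Ro.from_quat([q[1],q[2],q[3],q[0]])
def Rt(psi): return Ro.from_matrix(np.array([[np.cos(psi),np.sin(psi),0],[0,0,-1],[-np.sin(psi),np.cos(psi),0]]).T)
def rel(pos,psi):
    s,p,R=cur(); return (R.inv().apply(np.array(pos)-p)*1000).round(1),(R.inv()*Rt(psi)).as_rotvec(degrees=True).round(1)
def chain(wps):  # sequence of (pos,psi), all relative to the pose now
    for w in wps: print(w[0],*rel(*w))
E
python3 - <<'E'
from m import *
s,p,R=cur(); print(s["t"],p,R.as_matrix().round(3)); ps=np.arctan2(R.as_matrix()[1,0],R.as_matrix()[0,0]);print("psi",ps,s["joints"][5])
C={n:cam(n) for n in("scene","top")}
for q,r,h,X in(("mill",.029,.17,[.79,.06]),("jar_a",.0205,.105,[.79,.198]),("jar_a",.0205,.105,[.79,.133])):
    o=[]
    for n in C:
        u=proj([[*X,h/2]],C[n])[0].astype(int)
        for k in env.silhouettes(n,q):
            if k["region"][u[1],u[0]]: o.append((C[n],k["region"])); break
    if o: print(q,len(o),fit(lambda p:cyl(*p,r,0,h),X,o))
a=-.053; b=np.array([.4784,.2366]); ux=np.array([np.cos(a),np.sin(a)])
c0=b-ux*(.11+.011)  # contact tcp
for psi in(a+np.pi/2,a-np.pi/2):
    print("psi",psi)
    chain([((*(c0-.03*ux),.10),psi),((*(c0-.03*ux),.004),psi),((*c0,.004),psi)])
E
```

```text
2.4 [0.22960687 0.52717896 0.23125796] [[ 0.399 -0.    -0.917]
 [ 0.917 -0.     0.399]
 [-0.    -1.     0.   ]]
psi 1.1600047927884178 -0.20629877853841008
mill 2 (array([0.78604164, 0.06553911]), np.float64(1.7780816212097519))
jar_a 2 (array([0.78623402, 0.2044652 ]), np.float64(0.7268876912968882))
jar_a 2 (array([0.78779518, 0.14074037]), np.float64(0.6694769285321537))
psi 1.5177963267948966
(np.float64(0.32761202986037186), np.float64(0.2445992537883608), 0.1) [-219.9  131.3 -202.7] [ -0.  -20.5  -0. ]
(np.float64(0.32761202986037186), np.float64(0.2445992537883608), 0.004) [-219.9  227.3 -202.7] [ -0.  -20.5  -0. ]
(np.float64(0.3575699047225496), np.float64(0.24300999806881893), 0.004) [-209.4  227.3 -230.8] [ -0.  -20.5  -0. ]
psi -1.6237963267948965
(np.float64(0.32761202986037186), np.float64(0.2445992537883608), 0.1) [-219.9  131.3 -202.7] [  0.  159.5  -0. ]
(np.float64(0.32761202986037186), np.float64(0.2445992537883608), 0.004) [-219.9  227.3 -202.7] [  0.  159.5  -0. ]
(np.float64(0.3575699047225496), np.float64(0.24300999806881893), 0.004) [-209.4  227.3 -230.8] [  0.  159.5  -0. ]
```

```bash
python3 -m crank '[{"tx":-55,"ty":30,"tz":-50,"wy":-5,"fingers":50},{"tx":-110,"ty":65,"tz":-100,"wy":-10,"fingers":50},{"tx":-165,"ty":100,"tz":-150,"wy":-15,"fingers":50},{"tx":-220,"ty":131,"tz":-203,"wy":-20.5,"fingers":50},{"tx":-220,"ty":131,"tz":-203,"wy":-20.5,"fingers":50},{"tx":-220,"ty":131,"tz":-203,"wy":-20.5,"fingers":50},{"tx":-220,"ty":131,"tz":-203,"wy":-20.5,"fingers":50},{"tx":-220,"ty":131,"tz":-203,"wy":-20.5,"fingers":50},{"tx":-220,"ty":131,"tz":-203,"wy":-20.5,"fingers":50},{"tx":-220,"ty":160,"tz":-203,"wy":-20.5,"fingers":50},{"tx":-220,"ty":190,"tz":-203,"wy":-20.5,"fingers":50},{"tx":-220,"ty":205,"tz":-203,"wy":-20.5,"fingers":50},{"tx":-220,"ty":215,"tz":-203,"wy":-20.5,"fingers":50},{"tx":-220,"ty":222,"tz":-203,"wy":-20.5,"fingers":50},{"tx":-220,"ty":227,"tz":-203,"wy":-20.5,"fingers":50},{"tx":-220,"ty":227,"tz":-203,"wy":-20.5,"fingers":50}]'
python3 - <<'E'
from h import *
c=cam("wrist"); save(c[0],"w1.png"); print(cur()[0]["force"],-c[2].T@c[3])
c=cam("scene"); save(cv2.resize(c[0][150:330,150:390],None,fx=3,fy=3,interpolation=cv2.INTER_CUBIC),"s1.png")
s,p,R=cur(); a=-.053; b=np.array([.4784,.2366]); ux=np.array([np.cos(a),np.sin(a)]); c0=b-ux*.121
chain([((*c0,.004),1.518),((*(c0+.155*ux),.004),1.518)])
E
```

```text
[-0.17419079 -0.16477506  0.56437761] [0.15361487 0.55989874 0.37371835]
(np.float64(0.3575699047225496), np.float64(0.24300999806881893), 0.004) [-209.4  227.3 -230.8] [ -0.  -20.5  -0. ]
(np.float64(0.5123522581771348), np.float64(0.23479884351785255), 0.004) [-155.1  227.3 -376. ] [ -0.  -20.5  -0. ]$[0]: bad value
```

View pics/w1.png

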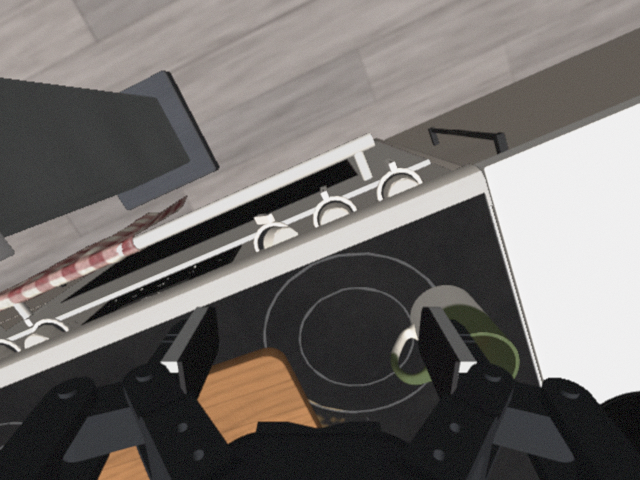

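Moved nothing: the wrist view is from the start pose, with the mug at (460,345) and the board corner at (270,360). The call was refused for a bad value in row 0, so I'll try one small row with all the keys.

```bash
python3 -m crank '[{"tx":-25,"ty":15,"tz":-23,"wx":0,"wy":-5,"wz":0,"fingers":50}]'
```

```text
t: 2.98
tcp_pos: [0.241, 0.4995, 0.2194]
tcp_rot: [0.575, -0.572, -0.416, 0.411]
force: [1.3, 0.2, -0.2]
grip_width: 0.0754
```

```bash
python3 - <<'E'
from h import *
a=-.053; b=np.array([.4784,.2366]); ux=np.array([np.cos(a),np.sin(a)]); c0=b-ux*.121
chain([((*(c0-.025*ux),.10),1.518),((*(c0-.025*ux),.004),1.518)])
E
```

```text
(np.float64(0.33260500900406814), np.float64(0.24433437783510384), 0.1) [-214.1  117.8 -167.4] [  0.1 -15.4   0.5]
(np.float64(0.33260500900406814), np.float64(0.24433437783510384), 0.004) [-214.9  213.8 -167.3] [  0.1 -15.4   0.5]
```

```bash
python3 -m crank '[{"tx":-54,"ty":30,"tz":-42,"wx":0,"wy":-5,"wz":0,"fingers":50},{"tx":-108,"ty":60,"tz":-84,"wx":0,"wy":-10,"wz":0,"fingers":50},{"tx":-160,"ty":90,"tz":-126,"wx":0,"wy":-15.4,"wz":0.5,"fingers":50},{"tx":-214,"ty":118,"tz":-167,"wx":0,"wy":-15.4,"wz":0.5,"fingers":50},{"tx":-214,"ty":118,"tz":-167,"wx":0,"wy":-15.4,"wz":0.5,"fingers":50},{"tx":-214,"ty":118,"tz":-167,"wx":0,"wy":-15.4,"wz":0.5,"fingers":50},{"tx":-214,"ty":118,"tz":-167,"wx":0,"wy":-15.4,"wz":0.5,"fingers":50},{"tx":-214,"ty":118,"tz":-167,"wx":0,"wy":-15.4,"wz":0.5,"fingers":50},{"tx":-214,"ty":150,"tz":-167,"wx":0,"wy":-15.4,"wz":0.5,"fingers":50},{"tx":-215,"ty":180,"tz":-167,"wx":0,"wy":-15.4,"wz":0.5,"fingers":50},{"tx":-215,"ty":195,"tz":-167,"wx":0,"wy":-15.4,"wz":0.5,"fingers":50},{"tx":-215,"ty":204,"tz":-167,"wx":0,"wy":-15.4,"wz":0.5,"fingers":50},{"tx":-215,"ty":210,"tz":-167,"wx":0,"wy":-15.4,"wz":0.5,"fingers":50},{"tx":-215,"ty":213,"tz":-167,"wx":0,"wy":-15.4,"wz":0.5,"fingers":50},{"tx":-215,"ty":213,"tz":-167,"wx":0,"wy":-15.4,"wz":0.5,"fingers":50}]'
python3 - <<'E'
from h import *
c=cam("wrist"); save(c[0],"w2.png"); print(cur()[0]["force"],-c[2].T@c[3])
a=-.053; b=np.array([.4784,.2366]); ux=np.array([np.cos(a),np.sin(a)]); c0=b-ux*.121
chain([((*c0,.004),1.518),((*(c0+.155*ux),.004),1.518)])
E
```

```text
t: 4.23
tcp_pos: [0.3326, 0.2447, 0.005]
tcp_rot: [-0.512, 0.514, 0.487, -0.486]
force: [0.6, -0.6, 0.6]
grip_width: 0.0498
[-0.19509214  0.04139991  0.14609419] [0.24946703 0.24872275 0.14724878]
(np.float64(0.3575699047225496), np.float64(0.24300999806881893), 0.004) [ -0.5   1.5 -24.7] [ 0.2  0.  -0. ]
(np.float64(0.5123522581771348), np.float64(0.23479884351785255), 0.004) [  -0.6    2.  -179.7] [ 0.2  0.  -0. ]
```

View pics/w2.png

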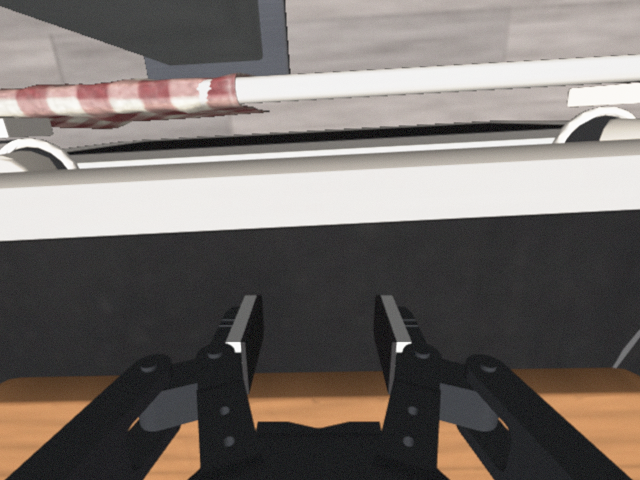

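The wrist view shows both fingertips on the glass in front of the board. Its near edge runs along row 372, parallel to the jaws. Now pushing away from the robot.

```bash
python3 -m crank '[{"tx":0,"ty":0,"tz":-12,"wx":0,"wy":0,"wz":0,"fingers":50},{"tx":0,"ty":1,"tz":-19,"wx":0,"wy":0,"wz":0,"fingers":50},{"tx":0,"ty":1,"tz":-23,"wx":0,"wy":0,"wz":0,"fingers":50},{"tx":0,"ty":1,"tz":-26,"wx":0,"wy":0,"wz":0,"fingers":50},{"tx":0,"ty":1,"tz":-30,"wx":0,"wy":0,"wz":0,"fingers":50},{"tx":0,"ty":1,"tz":-34,"wx":0,"wy":0,"wz":0,"fingers":50},{"tx":0,"ty":1,"tz":-39,"wx":0,"wy":0,"wz":0,"fingers":50},{"tx":0,"ty":1,"tz":-44,"wx":0,"wy":0,"wz":0,"fingers":50},{"tx":0,"ty":1,"tz":-50,"wx":0,"wy":0,"wz":0,"fingers":50},{"tx":0,"ty":1,"tz":-56,"wx":0,"wy":0,"wz":0,"fingers":50},{"tx":0,"ty":1,"tz":-62,"wx":0,"wy":0,"wz":0,"fingers":50},{"tx":0,"ty":1,"tz":-68,"wx":0,"wy":0,"wz":0,"fingers":50}]'
cat > look.py <<'E'
from m import *
C={n:cam(n) for n in("scene","top")}
for q in [None]:
    bf=lambda p:box(p[0],p[1],p[2]-1,.22,.34,0,.021)
    ob={}
    for n in C:
        r=[k for k in env.silhouettes(n,"board") if k["region"].sum()>2000]
        if r: ob[n]=(C[n],r[0]["region"])
    x0=[.5,.23,.96]
    import sys
    if len(sys.argv)>2: x0=[float(sys.argv[1]),float(sys.argv[2]),.95]
    for use in [[k] for k in ob]+[list(ob)]:
        b,e=fit(bf,x0,[ob[k] for k in use]); print(use,(b-[0,0,1]).round(4),round(e,2))
s,p,R=cur(); print(s["t"],p.round(4),np.round(s["force"],1))
E
python3 look.py
```

```text
t: 5.28
tcp_pos: [0.399, 0.2409, 0.0041]
tcp_rot: [0.513, -0.513, -0.486, 0.488]
force: [-6.4, 1.1, 3.6]
grip_width: 0.0499
['scene'] [ 0.5213  0.2312 -0.0691] 1.61
['top'] [ 0.5193  0.2301 -0.0239] 1.91
['scene', 'top'] [ 0.5196  0.2308 -0.036 ] 1.79
5.4833 [0.4009 0.2411 0.0045] [-1.   0.3 -1.1]
```

```bash
python3 -m crank '[{"tx":0,"ty":0,"tz":-4,"wx":0,"wy":0,"wz":0,"fingers":50},{"tx":0,"ty":0,"tz":-9,"wx":0,"wy":0,"wz":0,"fingers":50},{"tx":0,"ty":0,"tz":-15,"wx":0,"wy":0,"wz":0,"fingers":50},{"tx":0,"ty":0,"tz":-21,"wx":0,"wy":0,"wz":0,"fingers":50},{"tx":0,"ty":0,"tz":-27,"wx":0,"wy":0,"wz":0,"fingers":50},{"tx":0,"ty":0,"tz":-33,"wx":0,"wy":0,"wz":0,"fingers":50},{"tx":0,"ty":0,"tz":-39,"wx":0,"wy":0,"wz":0,"fingers":50},{"tx":0,"ty":0,"tz":-45,"wx":0,"wy":0,"wz":0,"fingers":50},{"tx":0,"ty":0,"tz":-51,"wx":0,"wy":0,"wz":0,"fingers":50},{"tx":0,"ty":0,"tz":-57,"wx":0,"wy":0,"wz":0,"fingers":50},{"tx":0,"ty":0,"tz":-63,"wx":0,"wy":0,"wz":0,"fingers":50},{"tx":0,"ty":0,"tz":-69,"wx":0,"wy":0,"wz":0,"fingers":50},{"tx":0,"ty":0,"tz":-75,"wx":0,"wy":0,"wz":0,"fingers":50},{"tx":0,"ty":0,"tz":-81,"wx":0,"wy":0,"wz":0,"fingers":50},{"tx":0,"ty":0,"tz":-87,"wx":0,"wy":0,"wz":0,"fingers":50},{"tx":0,"ty":0,"tz":-92,"wx":0,"wy":0,"wz":0,"fingers":50},{"tx":0,"ty":0,"tz":-96,"wx":0,"wy":0,"wz":0,"fingers":50},{"tx":0,"ty":0,"tz":-99,"wx":0,"wy":0,"wz":0,"fingers":50},{"tx":0,"ty":0,"tz":-99,"wx":0,"wy":0,"wz":0,"fingers":50}]'
python3 look.py .61 .225
```

```text
t: 7.07
tcp_pos: [0.5008, 0.2358, 0.0051]
tcp_rot: [-0.512, 0.514, 0.488, -0.486]
force: [-1.4, 0.1, -1.2]
grip_width: 0.05
['scene'] [ 0.6226  0.2271 -0.0667] 1.6
['top'] [ 0.619   0.2256 -0.0289] 1.88
['scene', 'top'] [ 0.6199  0.226  -0.0392] 1.76
7.2667 [0.5007 0.236  0.0054] [-0.7  0.1 -0.6]
```

```bash
python3 -m crank '[{"tx":0,"ty":0,"tz":-3,"wx":0,"wy":0,"wz":0,"fingers":50},{"tx":0,"ty":0,"tz":-6,"wx":0,"wy":0,"wz":0,"fingers":50},{"tx":0,"ty":0,"tz":-9,"wx":0,"wy":0,"wz":0,"fingers":50},{"tx":0,"ty":0,"tz":-10.5,"wx":0,"wy":0,"wz":0,"fingers":50},{"tx":0,"ty":0,"tz":-10.5,"wx":0,"wy":0,"wz":0,"fingers":50},{"tx":0,"ty":0,"tz":5,"wx":0,"wy":0,"wz":0,"fingers":50},{"tx":0,"ty":0,"tz":20,"wx":0,"wy":0,"wz":0,"fingers":50},{"tx":0,"ty":-30,"tz":25,"wx":0,"wy":0,"wz":0,"fingers":50},{"tx":-30,"ty":-60,"tz":25,"wx":0,"wy":0,"wz":0,"fingers":50},{"tx":-60,"ty":-90,"tz":25,"wx":0,"wy":0,"wz":0,"fingers":50},{"tx":-90,"ty":-120,"tz":25,"wx":0,"wy":0,"wz":0,"fingers":50},{"tx":-120,"ty":-150,"tz":25,"wx":0,"wy":0,"wz":0,"fingers":50},{"tx":-140,"ty":-185,"tz":20,"wx":0,"wy":0,"wz":0,"fingers":50},{"tx":-160,"ty":-220,"tz":20,"wx":0,"wy":0,"wz":0,"fingers":50},{"tx":-160,"ty":-255,"tz":10,"wx":0,"wy":0,"wz":0,"fingers":50},{"tx":-160,"ty":-290,"tz":0,"wx":0,"wy":0,"wz":0,"fingers":50},{"tx":-160,"ty":-320,"tz":0,"wx":0,"wy":0,"wz":0,"fingers":50},{"tx":-160,"ty":-330,"tz":0,"wx":0,"wy":0,"wz":0,"fingers":50},{"tx":-160,"ty":-330,"tz":0,"wx":0,"wy":0,"wz":0,"fingers":50}]'
python3 look.py .63 .225; python3 - <<'E'
from h import *
w=cam("wrist"); print(-w[2].T@w[3],proj([[.614,-.125,0],[.63,.225,.02]],w)); t=cam("top"); save(np.hstack([cv2.resize(w[0],(400,300)),cv2.resize(t[0],(400,300))]),"c3.png"); save(w[0],"w3.png"); save(t[0],"t3.png")
E
```

```text
t: 8.85
tcp_pos: [0.4928, 0.076, 0.3395]
tcp_rot: [-0.509, 0.517, 0.49, -0.483]
force: [-0.2, 0.6, -0.2]
grip_width: 0.05
['scene'] [ 0.6316  0.2282 -0.0491] 0.8
['top'] [ 0.6314  0.2221 -0.0402] 2.03
['scene', 'top'] [ 0.6313  0.2245 -0.0445] 1.48
9.05 [0.4897 0.0765 0.3333] [0.4 0.8 0.2]
[0.40665146 0.08049677 0.47557009] [[186.65618163 272.84941579]
 [428.42872382 277.37850932]]
```

View pics/c3.png

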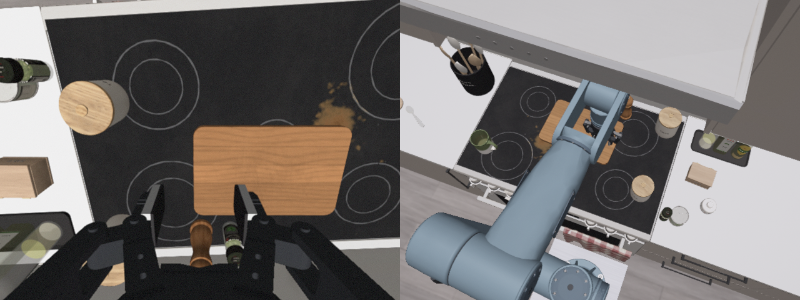

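The wrist view shows the board askew by little (right end at col ~194 of the half-size picture), the front canister at (95,105), the box at (25,178), and the rear canister hidden by a finger. I'll fit all of these in this view.

```bash
cat > wl.py <<'E'
from m import *
import sys
w=cam("wrist"); O=[]; x0=[float(sys.argv[1]),float(sys.argv[2]),.955]
bf=lambda p:box(p[0],p[1],p[2]-1,.22,.34,0,.021)
r=env.silhouettes("wrist","board"); b=None
r=[k for k in r if k["region"].sum()>8000]
if r: b,e=fit(bf,x0,[(w,r[0]["region"])]); print("board",(b-[0,0,1]).round(4),round(e,2))
for q,X,h in(("canister_front",(.4515,-.1165),.06),("canister_rear",(.7785,-.1345),.06),("stop",(.602,-.338),.04)):
    u=proj([[*X,h]],w)[0]; print(q,u.round(),end=" ")
    if not(0<=u[0]<640 and 0<=u[1]<480): print(); continue
    rr=[k for k in env.silhouettes("wrist",q) if k["region"][int(u[1]),int(u[0])]]
    if not rr: print("none"); continue
    k=rr[0]; O.append((w,k["region"],q)); print(k["rect"],end=" ")
    m={"canister_front":lambda p:cyl(*p,.046,0,.12),"canister_rear":lambda p:cyl(*p,.051,0,.14),"stop":lambda p:box(p[0],p[1],p[2]-1,.08,.107,-.007,.06)}[q]
    x,e=fit(m,list(X)+([.95] if q=="stop" else []),[(w,k["region"])]); print(x.round(4),round(e,2))
if O: print("joint",jfit([.614,-.125,.947],O))
im=cv2.resize(w[0],None,fx=1.25,fy=1.25,interpolation=cv2.INTER_CUBIC)
P=gapparts([.614,-.125,.947])
if b is not None: P["b"]=bf(b)
for v in P.values():
    h=cv2.convexHull(proj(v,w).astype(np.float32)); cv2.polylines(im,[np.int32(h*1.25)],True,(255,0,0),1)
save(im,sys.argv[3])
E
python3 wl.py .631 .226 w3o.png
```

```text
board [ 0.6309  0.2256 -0.0549] 1.55
canister_front [152. 167.] [95.1, 125.6, 205.7, 219.7] [ 0.4526 -0.102 ] 2.27
canister_rear [185. 393.] none
stop [ 20. 284.] [2.1, 249.9, 86.2, 316.9] [ 0.6049 -0.3385  1.1111] 2.31
joint (array([ 0.61523102, -0.12473488, -0.0698613 ]), [5.73, 10.81])
```

View pics/w3o.png

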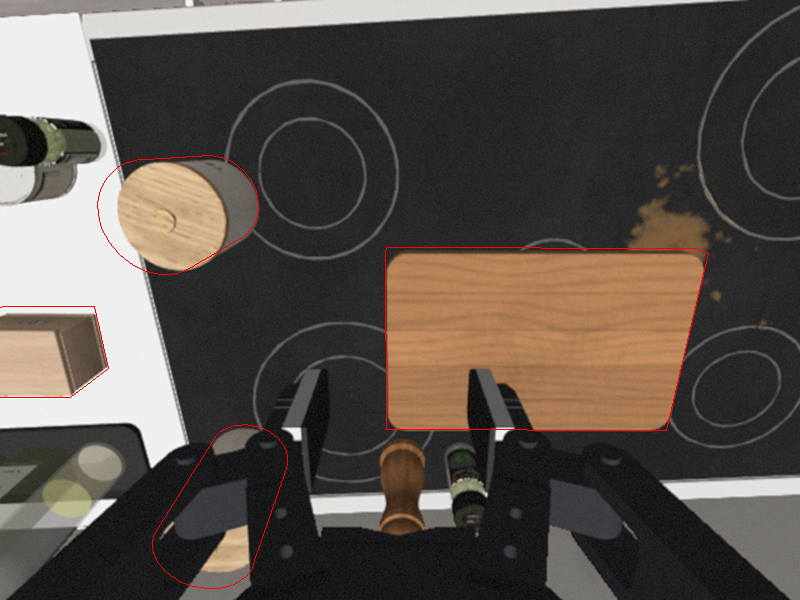

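```bash
cat > gf.py <<'E'
from h import *
px={"canister_rear":(.779,-.134,.06),"canister_front":(.4515,-.1165,.06),"stop":(.602,-.338,.035)}
C={n:cam(n) for n in("scene","top","wrist")}
D=[]
for q,X in px.items():
  for n in C:
    u=proj([X],C[n])[0].astype(int)
    if not(0<=u[0]<640 and 0<=u[1]<480) or (n=="wrist" and q=="canister_rear"): continue
    for r in env.silhouettes(n,q):
      if r["region"][u[1],u[0]]:
        cs,_=cv2.findContours(r["region"].astype(np.uint8),cv2.RETR_EXTERNAL,cv2.CHAIN_APPROX_NONE); D.append((q,n,max(cs,key=cv2.contourArea)[:,0])); break
print([(q,n) for q,n,_ in D])
def model(p):
    x,y,a=p[:3]; a-=1; ux=np.array([np.cos(a),np.sin(a)]); uy=np.array([-ux[1],ux[0]]); g=np.array([x,y])
    return {"canister_rear":cyl(*(g+.167*ux),.051,0,p[3]),"canister_front":cyl(*(g-.162*ux),.046,0,p[4]),"stop":box(*(g-.2135*uy),a,p[6],.107,-.007,p[5])}
def res(p,per=False):
    P=model(p); o=[]
    for q,n,k in D:
        h=cv2.convexHull(proj(P[q],C[n]).astype(np.float32)); w=1 if n=="wrist" else 1
        o.append(w*np.array([cv2.pointPolygonTest(h,(float(u),float(v)),True)-.5 for u,v in k]))
    return o if per else np.concatenate(o)
def run(names):
    global D; D0=D; D=[d for d in D if d[1] in names]
    r=least_squares(res,[.614,-.125,.947,.12,.1,.05,.075],loss="soft_l1",f_scale=1,x_scale=[.01,.01,.05,.02,.02,.02,.02],diff_step=3e-4)
    print(names,(r.x-[0,0,1,0,0,0,0]).round(4),[(d[0][:10],d[1],round(float(np.sqrt(np.mean(o**2))),2)) for d,o in zip(D,res(r.x,True))]); D=D0
for n in(("scene",),("top",),("wrist","top"),("scene","top","wrist")): run(n)
E
python3 gf.py; python3 - <<'E'
from h import *
s,p,R=cur();print(s["t"]); 
E
```

```text
[('canister_rear', 'scene'), ('canister_rear', 'top'), ('canister_front', 'scene'), ('canister_front', 'top'), ('canister_front', 'wrist'), ('stop', 'scene'), ('stop', 'top'), ('stop', 'wrist')]
('scene',) [ 0.6171 -0.1215 -0.0588  0.1159  0.0955  0.0588  0.0656] [('canister_r', 'scene', 0.4), ('canister_f', 'scene', 0.35), ('stop', 'scene', 0.42)]
('top',) [ 0.6177 -0.1248 -0.0586  0.1129  0.092   0.061   0.0733] [('canister_r', 'top', 0.45), ('canister_f', 'top', 0.46), ('stop', 'top', 0.51)]
('wrist', 'top') [ 0.6164 -0.1251 -0.0545  0.1151  0.0969  0.0594  0.0683] [('canister_r', 'top', 0.5), ('canister_f', 'top', 0.6), ('canister_f', 'wrist', 0.46), ('stop', 'top', 0.92), ('stop', 'wrist', 8.23)]
('scene', 'top', 'wrist') [ 0.6162 -0.1244 -0.0543  0.1167  0.0978  0.06    0.0678] [('canister_r', 'scene', 0.58), ('canister_r', 'top', 0.58), ('canister_f', 'scene', 0.74), ('canister_f', 'top', 0.57), ('canister_f', 'wrist', 0.52), ('stop', 'scene', 0.85), ('stop', 'top', 0.94), ('stop', 'wrist', 8.17)]
9.95
```

```bash
python3 - <<'E'
from h import *
a=-.055; b=np.array([.631,.2255]); uy=np.array([-np.sin(a),np.cos(a)]); c0=b+uy*.181
print(cur()[0]["joints"].round(2))
chain([((*(c0+.03*uy),.10),a),((*(c0+.03*uy),.004),a)])
E
```

```text
[-0.08 -0.07  1.66 -0.    1.54 -1.6 ]
(np.float64(0.6425991500307113), np.float64(0.4361809429411333), 0.1) [ 367.3  236.1 -131.6] [ 0.3 90.1  0.2]
(np.float64(0.6425991500307113), np.float64(0.4361809429411333), 0.004) [ 367.3  332.1 -131.1] [ 0.3 90.1  0.2]
```

```bash
python3 -m crank '[{"tx":35,"ty":0,"tz":-12,"wx":0,"wy":7,"wz":0,"fingers":50},{"tx":70,"ty":0,"tz":-24,"wx":0,"wy":14,"wz":0,"fingers":50},{"tx":105,"ty":0,"tz":-36,"wx":0,"wy":21,"wz":0,"fingers":50},{"tx":140,"ty":10,"tz":-48,"wx":0,"wy":28,"wz":0,"fingers":50},{"tx":175,"ty":20,"tz":-60,"wx":0,"wy":35,"wz":0,"fingers":50},{"tx":210,"ty":30,"tz":-72,"wx":0,"wy":42,"wz":0,"fingers":50},{"tx":245,"ty":40,"tz":-84,"wx":0,"wy":49,"wz":0,"fingers":50},{"tx":280,"ty":55,"tz":-96,"wx":0,"wy":56,"wz":0,"fingers":50},{"tx":315,"ty":70,"tz":-108,"wx":0,"wy":63,"wz":0,"fingers":50},{"tx":345,"ty":90,"tz":-120,"wx":0,"wy":70,"wz":0,"fingers":50},{"tx":367,"ty":115,"tz":-131,"wx":0,"wy":77,"wz":0,"fingers":50},{"tx":367,"ty":145,"tz":-131,"wx":0,"wy":84,"wz":0,"fingers":50},{"tx":367,"ty":175,"tz":-131,"wx":0.3,"wy":90,"wz":0.2,"fingers":50},{"tx":367,"ty":205,"tz":-131,"wx":0.3,"wy":90,"wz":0.2,"fingers":50},{"tx":367,"ty":236,"tz":-131,"wx":0.3,"wy":90,"wz":0.2,"fingers":50},{"tx":367,"ty":236,"tz":-131,"wx":0.3,"wy":90,"wz":0.2,"fingers":50},{"tx":367,"ty":236,"tz":-131,"wx":0.3,"wy":90,"wz":0.2,"fingers":50}]'
python3 look.py .631 .2255; python3 - <<'E'
from h import *
a=-.055; b=np.array([.631,.2255]); uy=np.array([-np.sin(a),np.cos(a)]); c0=b+uy*.181
chain([((*(c0+.03*uy),.004),a),((*c0,.004),a)])
E
```

```text
t: 11.37
tcp_pos: [0.6403, 0.4351, 0.0973]
tcp_rot: [-0.706, 0.707, -0.02, 0.017]
force: [0.5, 1.1, 1.1]
grip_width: 0.0501
['scene'] [ 0.6313  0.2284 -0.0472] 0.88
['top'] [ 0.6305  0.2243 -0.0546] 0.62
['scene', 'top'] [ 0.6307  0.225  -0.054 ] 0.8
11.5667 [0.6438 0.4368 0.104 ] [ 0.2  0.2 -0.3]
(np.float64(0.6425991500307113), np.float64(0.4361809429411333), 0.004) [ -1.6 100.   -1. ] [-0.2  0.1  0.3]
(np.float64(0.6409499817798993), np.float64(0.4062263065040053), 0.004) [ -1.7  99.9 -31. ] [-0.2  0.1  0.3]
```

```bash
python3 -m crank '[{"tx":-1,"ty":30,"tz":-1,"wx":-0.2,"wy":0,"wz":0.3,"fingers":50},{"tx":-1,"ty":60,"tz":-1,"wx":-0.2,"wy":0,"wz":0.3,"fingers":50},{"tx":-1,"ty":80,"tz":-1,"wx":-0.2,"wy":0,"wz":0.3,"fingers":50},{"tx":-1,"ty":92,"tz":-1,"wx":-0.2,"wy":0,"wz":0.3,"fingers":50},{"tx":-1,"ty":99,"tz":-1,"wx":-0.2,"wy":0,"wz":0.3,"fingers":50},{"tx":-1,"ty":99,"tz":-1,"wx":-0.2,"wy":0,"wz":0.3,"fingers":50},{"tx":-1,"ty":99,"tz":-10,"wx":-0.2,"wy":0,"wz":0.3,"fingers":50},{"tx":-1,"ty":99,"tz":-18,"wx":-0.2,"wy":0,"wz":0.3,"fingers":50},{"tx":-1,"ty":99,"tz":-22,"wx":-0.2,"wy":0,"wz":0.3,"fingers":50},{"tx":-1,"ty":99,"tz":-22,"wx":-0.2,"wy":0,"wz":0.3,"fingers":50}]'
python3 - <<'E'
from h import *
import time
for i in range(2): env.grab_frame("top"); s,p,R=cur(); M=R.as_matrix(); print(p.round(4),M[:,0].round(4),np.arctan2(M[1,0],M[0,0]),np.round(s["force"],1))
E
```

```text
t: 12.4
tcp_pos: [0.6433, 0.4139, 0.0066]
tcp_rot: [0.707, -0.707, 0.019, -0.019]
force: [-0.1, 0.0, -0.6]
grip_width: 0.0504
[0.643  0.4145 0.0063] [ 9.986e-01 -5.360e-02  8.000e-04] -0.053658463813742466 [ 0.1 -0.4  0. ]
[0.6428 0.4149 0.006 ] [ 9.986e-01 -5.320e-02  5.000e-04] -0.05326942882724704 [-0.   0.3  0.6]
```

```bash
python3 -m crank '[{"tx":0,"ty":2,"tz":-5,"wx":0,"wy":0.2,"wz":0,"fingers":50},{"tx":0,"ty":2,"tz":-8,"wx":0,"wy":0.2,"wz":0,"fingers":50},{"tx":0,"ty":2,"tz":-11,"wx":0,"wy":0.2,"wz":0,"fingers":50},{"tx":0,"ty":2,"tz":-14,"wx":0,"wy":0.2,"wz":0,"fingers":50},{"tx":0.4,"ty":2,"tz":-19,"wx":0,"wy":0.2,"wz":0,"fingers":50},{"tx":0.9,"ty":2,"tz":-25,"wx":0,"wy":0.2,"wz":0,"fingers":50},{"tx":1.4,"ty":2,"tz":-31,"wx":0,"wy":0.2,"wz":0,"fingers":50},{"tx":1.9,"ty":2,"tz":-37,"wx":0,"wy":0.2,"wz":0,"fingers":50},{"tx":2.4,"ty":2,"tz":-43,"wx":0,"wy":0.2,"wz":0,"fingers":50},{"tx":2.9,"ty":2,"tz":-49,"wx":0,"wy":0.2,"wz":0,"fingers":50},{"tx":3.4,"ty":2,"tz":-55,"wx":0,"wy":0.2,"wz":0,"fingers":50},{"tx":3.9,"ty":2,"tz":-61,"wx":0,"wy":0.2,"wz":0,"fingers":50},{"tx":4.4,"ty":2,"tz":-67,"wx":0,"wy":0.2,"wz":0,"fingers":50},{"tx":4.9,"ty":2,"tz":-73,"wx":0,"wy":0.2,"wz":0,"fingers":50},{"tx":5.4,"ty":2,"tz":-79,"wx":0,"wy":0.2,"wz":0,"fingers":50},{"tx":5.8,"ty":2,"tz":-85,"wx":0,"wy":0.2,"wz":0,"fingers":50},{"tx":6,"ty":2,"tz":-89,"wx":0,"wy":0.2,"wz":0,"fingers":50},{"tx":6,"ty":2,"tz":-91,"wx":0,"wy":0.2,"wz":0,"fingers":50},{"tx":6,"ty":2,"tz":-91,"wx":0,"wy":0.2,"wz":0,"fingers":50}]'
python3 look.py .633 .143; python3 - <<'E'
from h import *
s,p,R=cur(); M=R.as_matrix(); print(p.round(4),np.arctan2(M[1,0],M[0,0]),np.round(s["force"],1))
E
```

```text
t: 14.08
tcp_pos: [0.6441, 0.3227, 0.0041]
tcp_rot: [-0.707, 0.707, -0.02, 0.02]
force: [0.8, 1.2, 0.7]
grip_width: 0.0504
['scene'] [ 0.6317  0.1444 -0.0539] 0.78
['top'] [ 0.6316  0.1397 -0.0552] 0.82
['scene', 'top'] [ 0.6317  0.1407 -0.055 ] 0.87
14.2833 [0.6437 0.323  0.0036] [-0.5 -1.2  0.1]
[0.6437 0.323  0.0036] -0.056635085956186035 [-0.5 -1.2  0.1]
```

The board now sits within about 0.5 mm of the passage line, at the right angle. I'll push straight on to the canisters and check.

```bash
python3 -m crank '[{"tx":0,"ty":0,"tz":-4,"wx":0,"wy":0,"wz":0,"fingers":50},{"tx":0,"ty":0,"tz":-9,"wx":0,"wy":0,"wz":0,"fingers":50},{"tx":0,"ty":0,"tz":-15,"wx":0,"wy":0,"wz":0,"fingers":50},{"tx":0,"ty":0,"tz":-21,"wx":0,"wy":0,"wz":0,"fingers":50},{"tx":0,"ty":0,"tz":-27,"wx":0,"wy":0,"wz":0,"fingers":50},{"tx":0,"ty":0,"tz":-33,"wx":0,"wy":0,"wz":0,"fingers":50},{"tx":0,"ty":0,"tz":-39,"wx":0,"wy":0,"wz":0,"fingers":50},{"tx":0,"ty":0,"tz":-45,"wx":0,"wy":0,"wz":0,"fingers":50},{"tx":0,"ty":0,"tz":-51,"wx":0,"wy":0,"wz":0,"fingers":50},{"tx":0,"ty":0,"tz":-57,"wx":0,"wy":0,"wz":0,"fingers":50},{"tx":0,"ty":0,"tz":-61,"wx":0,"wy":0,"wz":0,"fingers":50},{"tx":0,"ty":0,"tz":-63,"wx":0,"wy":0,"wz":0,"fingers":50},{"tx":0,"ty":0,"tz":-63,"wx":0,"wy":0,"wz":0,"fingers":50}]'
python3 look.py .63 .078; python3 - <<'E'
from h import *
s,p,R=cur(); M=R.as_matrix(); print(p.round(4),np.arctan2(M[1,0],M[0,0]),np.round(s["force"],1))
c=cam("top"); save(cv2.resize(c[0][130:360,250:530],None,fx=2.8,fy=2.6,interpolation=cv2.INTER_CUBIC),"t5.png")
E
```

```text
t: 15.37
tcp_pos: [0.6401, 0.2589, 0.0035]
tcp_rot: [-0.706, 0.707, -0.021, 0.02]
force: [-0.4, 0.8, -0.3]
grip_width: 0.0502
['scene'] [ 0.6286  0.0801 -0.0477] 1.18
['top'] [ 0.628   0.0756 -0.0527] 0.76
['scene', 'top'] [ 0.6281  0.0767 -0.0509] 0.99
15.5667 [0.6401 0.2595 0.0035] [ 0.2  0.3 -1. ]
[0.6401 0.2595 0.0035] -0.056663366916407935 [ 0.2  0.3 -1. ]
```

View pics/t5.png

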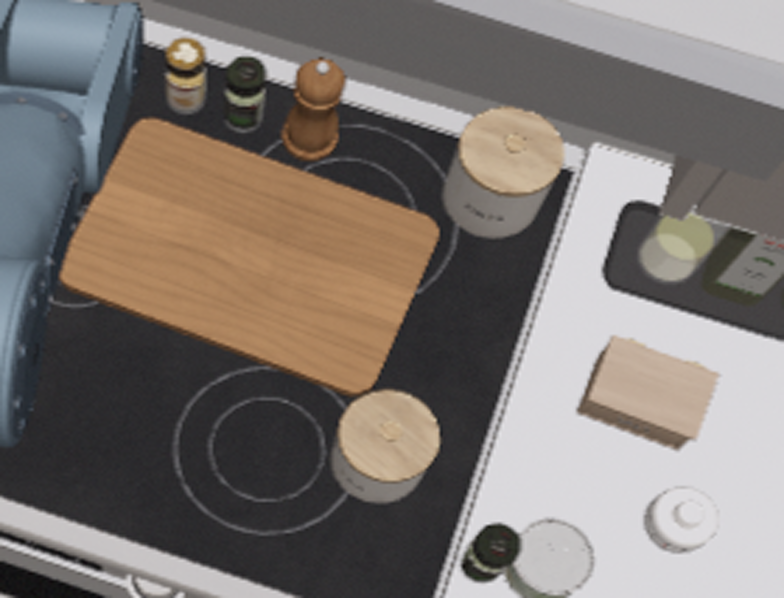

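The board's right end is entering the gap, centred between the canisters (corners at about (438,232) and (372,388)). The fit puts it 0.3 mm off the line. Continuing.

```bash
python3 -m crank '[{"tx":0,"ty":0,"tz":-4,"wx":0,"wy":0,"wz":0,"fingers":50},{"tx":0,"ty":0,"tz":-9,"wx":0,"wy":0,"wz":0,"fingers":50},{"tx":0,"ty":0,"tz":-15,"wx":0,"wy":0,"wz":0,"fingers":50},{"tx":0,"ty":0,"tz":-21,"wx":0,"wy":0,"wz":0,"fingers":50},{"tx":0,"ty":0,"tz":-27,"wx":0,"wy":0,"wz":0,"fingers":50},{"tx":0,"ty":0,"tz":-33,"wx":0,"wy":0,"wz":0,"fingers":50},{"tx":0,"ty":0,"tz":-39,"wx":0,"wy":0,"wz":0,"fingers":50},{"tx":0,"ty":0,"tz":-45,"wx":0,"wy":0,"wz":0,"fingers":50},{"tx":0,"ty":0,"tz":-51,"wx":0,"wy":0,"wz":0,"fingers":50},{"tx":0,"ty":0,"tz":-57,"wx":0,"wy":0,"wz":0,"fingers":50},{"tx":0,"ty":0,"tz":-63,"wx":0,"wy":0,"wz":0,"fingers":50},{"tx":0,"ty":0,"tz":-69,"wx":0,"wy":0,"wz":0,"fingers":50},{"tx":0,"ty":0,"tz":-75,"wx":0,"wy":0,"wz":0,"fingers":50},{"tx":0,"ty":0,"tz":-81,"wx":0,"wy":0,"wz":0,"fingers":50},{"tx":0,"ty":0,"tz":-87,"wx":0,"wy":0,"wz":0,"fingers":50},{"tx":0,"ty":0,"tz":-93,"wx":0,"wy":0,"wz":0,"fingers":50},{"tx":0,"ty":0,"tz":-98,"wx":0,"wy":0,"wz":0,"fingers":50},{"tx":0,"ty":0,"tz":-100,"wx":0,"wy":0,"wz":0,"fingers":50},{"tx":0,"ty":0,"tz":-100,"wx":0,"wy":0,"wz":0,"fingers":50}]'
python3 look.py .622 -.024; python3 - <<'E'
from h import *
s,p,R=cur(); M=R.as_matrix(); print(p.round(4),np.arctan2(M[1,0],M[0,0]),np.round(s["force"],1))
E
```

```text
t: 17.2
tcp_pos: [0.6344, 0.1588, 0.0036]
tcp_rot: [-0.706, 0.708, -0.021, 0.02]
force: [0.6, -1.3, 0.7]
grip_width: 0.05
['scene'] [ 0.6253 -0.0215 -0.042 ] 1.38
['top'] [ 0.6231 -0.0244 -0.0535] 1.28
['scene', 'top'] [ 0.6238 -0.0233 -0.0482] 1.36
17.4 [0.6345 0.1595 0.0037] [0.4 0.2 0.1]
[0.6345 0.1595 0.0037] -0.0565586597199803 [0.4 0.2 0.1]
```

```bash
python3 -m crank '[{"tx":0,"ty":0,"tz":-4,"wx":0,"wy":0,"wz":0,"fingers":50},{"tx":0,"ty":0,"tz":-9,"wx":0,"wy":0,"wz":0,"fingers":50},{"tx":0,"ty":0,"tz":-15,"wx":0,"wy":0,"wz":0,"fingers":50},{"tx":0,"ty":0,"tz":-21,"wx":0,"wy":0,"wz":0,"fingers":50},{"tx":0,"ty":0,"tz":-27,"wx":0,"wy":0,"wz":0,"fingers":50},{"tx":0,"ty":0,"tz":-33,"wx":0,"wy":0,"wz":0,"fingers":50},{"tx":0,"ty":0,"tz":-39,"wx":0,"wy":0,"wz":0,"fingers":50},{"tx":0,"ty":0,"tz":-45,"wx":0,"wy":0,"wz":0,"fingers":50},{"tx":0,"ty":0,"tz":-51,"wx":0,"wy":0,"wz":0,"fingers":50},{"tx":0,"ty":0,"tz":-57,"wx":0,"wy":0,"wz":0,"fingers":50},{"tx":0,"ty":0,"tz":-63,"wx":0,"wy":0,"wz":0,"fingers":50},{"tx":0,"ty":0,"tz":-69,"wx":0,"wy":0,"wz":0,"fingers":50},{"tx":0,"ty":0,"tz":-74,"wx":0,"wy":0,"wz":0,"fingers":50},{"tx":0,"ty":0,"tz":-78,"wx":0,"wy":0,"wz":0,"fingers":50},{"tx":0,"ty":0,"tz":-80,"wx":0,"wy":0,"wz":0,"fingers":50}]'
python3 look.py .618 -.102; python3 gf.py | tail -1; python3 - <<'E'
from h import *
s,p,R=cur(); M=R.as_matrix(); print(p.round(4),np.arctan2(M[1,0],M[0,0]),np.round(s["force"],1))
E
```

```text
t: 18.65
tcp_pos: [0.6299, 0.0789, 0.0038]
tcp_rot: [-0.706, 0.708, -0.02, 0.02]
force: [-0.3, 4.1, -0.5]
grip_width: 0.0497
['scene'] [ 0.6197 -0.0989 -0.055 ] 1.59
['top'] [ 0.6188 -0.1033 -0.058 ] 1.42
['scene', 'top'] [ 0.6191 -0.1022 -0.0564] 1.51
18.85 [0.6302 0.079  0.004 ] [0.9 0.9 0.4]
('scene', 'top', 'wrist') [ 0.6167 -0.1238 -0.0596  0.1178  0.0951  0.0606  0.0685] [('canister_r', 'scene', 0.76), ('canister_r', 'top', 0.5), ('canister_f', 'scene', 0.81), ('canister_f', 'top', 0.74), ('stop', 'scene', 0.67), ('stop', 'top', 0.59)]
[0.63   0.0797 0.0038] -0.05642586296234385 [ 0.5 -0.3  0.9]
```

```bash
python3 -m crank '[{"tx":0,"ty":0,"tz":-2,"wx":0,"wy":0,"wz":0,"fingers":50},{"tx":0,"ty":0,"tz":-4,"wx":0,"wy":0,"wz":0,"fingers":50},{"tx":0,"ty":0,"tz":-6,"wx":0,"wy":0,"wz":0,"fingers":50},{"tx":0,"ty":0,"tz":-8,"wx":0,"wy":0,"wz":0,"fingers":50},{"tx":0,"ty":0,"tz":-9,"wx":0,"wy":0,"wz":0,"fingers":50}]'
python3 -m crank '[{"tx":0,"ty":0,"tz":-1,"wx":0,"wy":0,"wz":0,"fingers":50},{"tx":0,"ty":0,"tz":-2,"wx":0,"wy":0,"wz":0,"fingers":50}]'
python3 -m crank '[{"tx":0,"ty":0,"tz":-1,"wx":0,"wy":0,"wz":0,"fingers":50},{"tx":0,"ty":0,"tz":-2,"wx":0,"wy":0,"wz":0,"fingers":50}]'
```

```text
t: 19.72
tcp_pos: [0.6295, 0.0708, 0.0039]
tcp_rot: [-0.706, 0.707, -0.02, 0.02]
force: [-0.4, 4.1, 0.0]
grip_width: 0.0499
t: 19.88
tcp_pos: [0.6293, 0.0688, 0.0039]
tcp_rot: [-0.706, 0.707, -0.02, 0.02]
force: [0.7, 3.8, 0.1]
grip_width: 0.0498
t: 20.05
tcp_pos: [0.6292, 0.0667, 0.0039]
tcp_rot: [-0.706, 0.707, -0.02, 0.02]
force: [-0.3, 4.0, 0.1]
grip_width: 0.0501
```

```bash
python3 -m crank '[{"tx":0,"ty":0,"tz":-1,"wx":0,"wy":0,"wz":0,"fingers":50},{"tx":0,"ty":0,"tz":-2,"wx":0,"wy":0,"wz":0,"fingers":50}]'
python3 -m crank '[{"tx":0,"ty":0,"tz":-1.5,"wx":0,"wy":0,"wz":0,"fingers":50}]'
python3 -m crank '[{"tx":0,"ty":0,"tz":-1.5,"wx":0,"wy":0,"wz":0,"fingers":50}]'
```

```text
t: 20.22
tcp_pos: [0.6292, 0.0661, 0.0039]
tcp_rot: [0.707, -0.706, 0.02, -0.02]
force: [1.0, 14.0, -0.3]
grip_width: 0.0498
t: 20.3
tcp_pos: [0.6291, 0.0661, 0.0039]
tcp_rot: [0.708, -0.706, 0.02, -0.02]
force: [2.1, 10.5, 1.0]
grip_width: 0.0501
t: 20.38
tcp_pos: [0.6292, 0.0661, 0.0039]
tcp_rot: [0.709, -0.705, 0.02, -0.02]
force: [0.1, 10.5, -0.2]
grip_width: 0.05
```

The force jumped to 14 N and motion stopped, so the board is at the box. I'll press slightly more to square it, then look.

```bash
python3 -m crank '[{"tx":0,"ty":0,"tz":-2,"wx":0,"wy":0,"wz":0,"fingers":50},{"tx":0,"ty":0,"tz":-3,"wx":0,"wy":0,"wz":0,"fingers":50}]'
python3 look.py .618 -.114;python3 gf.py | tail -1; python3 - <<'E'
from h import *
c=cam("top"); save(cv2.resize(c[0][150:350,300:530],None,fx=3.4,fy=3,interpolation=cv2.INTER_CUBIC),"t6.png")
E
```

```text
t: 20.55
tcp_pos: [0.6292, 0.0661, 0.004]
tcp_rot: [0.71, -0.703, 0.02, -0.021]
force: [2.9, 19.9, -1.3]
grip_width: 0.0499
['scene'] [ 0.62   -0.1096 -0.0583] 1.79
['top'] [ 0.6178 -0.117  -0.0616] 1.4
['scene', 'top'] [ 0.6184 -0.1153 -0.061 ] 1.59
20.75 [0.6292 0.0661 0.004 ] [ 2.4 14.4 -0.4]
('scene', 'top', 'wrist') [ 0.6169 -0.1235 -0.0571  0.1139  0.0944  0.0599  0.0695] [('canister_r', 'scene', 0.93), ('canister_r', 'top', 0.92), ('canister_f', 'scene', 0.5), ('canister_f', 'top', 0.8), ('stop', 'scene', 0.67), ('stop', 'top', 1.0)]
```

View pics/t6.png

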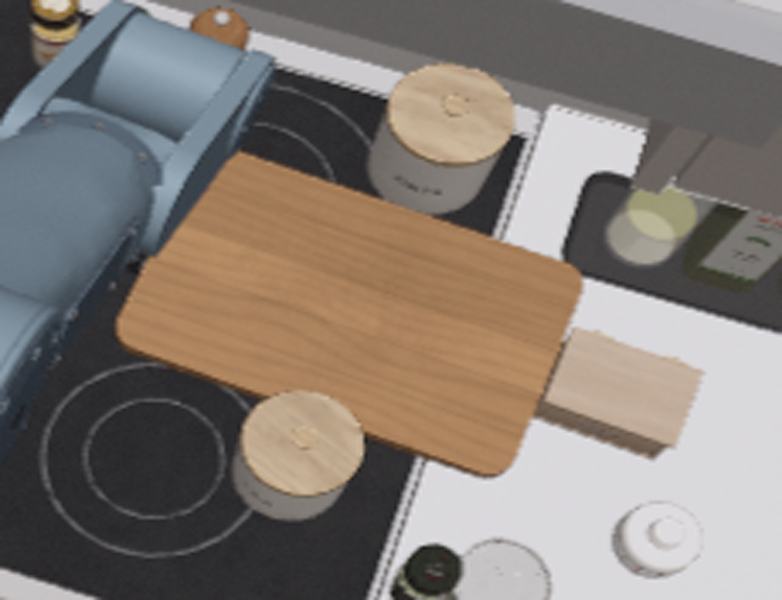

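The board passed the gap and its far end lies flush on the box face (around (555,375)), centred between the canisters. Backing off straight, then up.

```bash
python3 -m crank '[{"tx":0,"ty":0,"tz":3,"wx":0,"wy":0,"wz":0,"fingers":50},{"tx":0,"ty":0,"tz":12,"wx":0,"wy":0,"wz":0,"fingers":50},{"tx":0,"ty":0,"tz":27,"wx":0,"wy":0,"wz":0,"fingers":50},{"tx":0,"ty":-2,"tz":45,"wx":0,"wy":0,"wz":0,"fingers":50},{"tx":0,"ty":-20,"tz":65,"wx":0,"wy":0,"wz":0,"fingers":50},{"tx":0,"ty":-55,"tz":75,"wx":0,"wy":0,"wz":0,"fingers":50},{"tx":-20,"ty":-90,"tz":90,"wx":0,"wy":0,"wz":0,"fingers":50},{"tx":-40,"ty":-120,"tz":110,"wx":0,"wy":0,"wz":0,"fingers":50},{"tx":-70,"ty":-150,"tz":130,"wx":0,"wy":0,"wz":0,"fingers":50},{"tx":-100,"ty":-175,"tz":150,"wx":0,"wy":0,"wz":0,"fingers":50},{"tx":-130,"ty":-195,"tz":180,"wx":0,"wy":0,"wz":0,"fingers":50},{"tx":-160,"ty":-200,"tz":210,"wx":0,"wy":0,"wz":0,"fingers":50},{"tx":-180,"ty":-200,"tz":240,"wx":0,"wy":0,"wz":0,"fingers":50},{"tx":-180,"ty":-200,"tz":250,"wx":0,"wy":0,"wz":0,"fingers":50},{"tx":-180,"ty":-200,"tz":250,"wx":0,"wy":0,"wz":0,"fingers":50},{"tx":-180,"ty":-200,"tz":250,"wx":0,"wy":0,"wz":0,"fingers":50}]'
python3 look.py .618 -.114; python3 - <<'E'
from h import *
C={n:cam(n) for n in("scene","top")}
for q,r,z,h,X in(("mill",.029,0,.17,[.786,.0655]),("jar_a",.0205,0,.105,[.786,.2045]),("jar_a",.0205,0,.105,[.788,.141]),("jar_a",.0205,-.007,.098,[.3835,-.2388]),("tin",.038,-.007,.051,[.402,-.2946]),("mug",.039,0,.101,[.4154,.6052])):
    o=[]
    for n in C:
        u=proj([[*X,h/2]],C[n])[0].astype(int)
        for k in env.silhouettes(n,q):
            if k["region"][u[1],u[0]]: o.append((C[n],k["region"])); break
    if o: print(q,X,len(o),fit(lambda p:cyl(*p,r,z,h),X,o)[0].round(4))
save(np.hstack([cv2.resize(C[n][0],(400,300),interpolation=cv2.INTER_AREA) for n in C]),"end.png")
E
```

```text
t: 22.58
tcp_pos: [0.4628, 0.3249, 0.2065]
tcp_rot: [0.71, -0.704, 0.018, -0.02]
force: [-0.7, 0.1, 0.1]
grip_width: 0.0498
['scene'] [ 0.6188 -0.1109 -0.0584] 1.68
['top'] [ 0.6185 -0.116  -0.0488] 1.42
['scene', 'top'] [ 0.6185 -0.1148 -0.0537] 1.55
22.7833 [0.4639 0.3229 0.2058] [0.1 0.5 0.3]
mill [0.786, 0.0655] 2 [0.7888 0.0667]
jar_a [0.786, 0.2045] 2 [0.7867 0.2038]
jar_a [0.788, 0.141] 2 [0.7866 0.1399]
jar_a [0.3835, -0.2388] 2 [ 0.3847 -0.2386]
tin [0.402, -0.2946] 2 [ 0.4026 -0.2947]
mug [0.4154, 0.6052] 2 [0.4159 0.6065]
```

View pics/end.png

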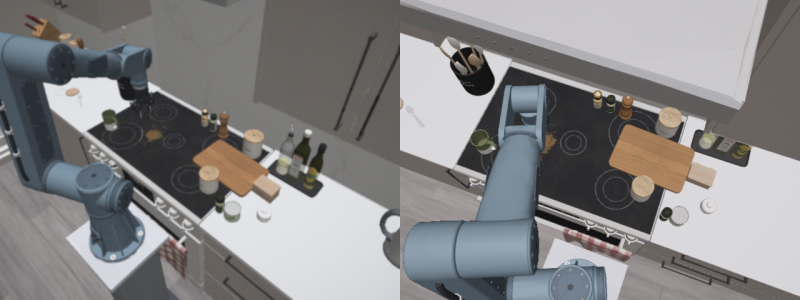

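The board lies flat against the box, everything else is where it stood, and the arm is clear. Handing in.

```bash
python3 -c "
from cell import env; print(env.sign_off())"
```

```text
the job is handed in; nothing more can be done
None
```

The board is through the gap and its far end rests against the box, so the left of the cooktop is free. I pushed it away from the robot onto the passage line, then rightwards through the gap, with both fingertips on its edge. At the box the force rose from 4 N to 14 N and motion stopped. I pressed to about 20 N to square it, then backed off and handed in at about 23 s.

**Board position:** the final fit, from two cameras, gives centre (0.6185, −0.115) and angle −0.054 rad. The target was about (0.618, −0.114) and −0.057 rad.

**Other objects:** the mill, all three jars, the tin and the mug refit within 3 mm of where they started, which is fit noise. I checked the timer only by eye in the last picture, and it looked unmoved. The arm ended well clear, reading no more than about 0.7 N.

**Checks that disagreed or failed:**
- **Cameras:** with the board at the box, the two differed by 5–7 mm in the board's y and, in the last fit, 0.01 rad in angle. That the board touches the box therefore rests on the force rise and the close-up picture.
- **First gap fit:** it was 3 mm off, because the stated canister heights include the lid knobs. I refitted with free heights before entering the gap.
- **Wrist-camera fit of the box:** it was bad because the picture edge cut it off, so I did not rely on it.
- **First move call:** it was refused whole and moved nothing.

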